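# Take the lid off the shears chest and stand it in the lid rack

### The job

Take the lid off the wooden shears chest for the shift: by its tab swing the lid up on its hinge pins until it stands upright, then lift it straight up off the pins. Carry it over the front lip of the wooden lid rack and lower it - do not drop it - until it stands fully down in the slot behind the lip, tab up, then let go. Leave everything else on the table as it was.

Things in the scene. Friction and masses are not known exactly. Their poses are not given: they have to be found in the camera images.
- chest: Open-topped wooden chest under the lid, fixed, 128 (x) x 210 (y) x 90 mm high, walls 6 mm. Origin: centre of its underside; z up; front faces -x, hinges at the back (+x).
- chest_pins (a point): Middle of the hinge axis, 82 mm behind (+x) the chest's origin, 95 mm up; chest's axes. Two steel pins 8 mm thick lie along this line at y = +-57 to +-88 mm, their outer ends in steel plates.
- chest_stops (a point): Point 12 mm behind the pin line, 35 mm above it: top front edge of two steel stops (y = +-38 mm, 130 mm above the table) against which the opened lid leans if let go, 0.2 to 0.25 rad past vertical. Short of vertical it falls shut.
- lid: Loose flat wooden lid, 0.18 to 0.37 kg, shut on the chest. Origin on the hinge line, mid width, mid thickness; shut, its axes are the chest's (x to the hinge edge, z out of its top); upright with tab up, x points down. Board 10 mm thick, 200 mm wide (y), x = -150 to -9 mm. A rib under it, 8 mm deep, just inside the chest's front wall, keeps it from sliding off when shut.
- lid_grip (a point): Grip point on the lid's tab, 180 mm from the hinge line; lid's axes. The tab sticks out from the middle of the front edge: 24 mm wide (y), 12 mm thick, 50 mm long (x = -150 to -200 mm), free all round. Pinched by its two sides (closing along y) it turns between the fingers as the lid swings, so the gripper can keep pointing down.
- lid_hooks (a point): Middle of the two steel hooks (same point as the lid's origin). Hooks at y = +-60 to +-80 mm, 22 mm thick, reaching 14 mm beyond the hinge line; each has a slot 12 mm wide, open to the lid's +x, 2 mm of play round the pin. With the lid upright the slots open downward and it lifts off, clear of the pins after 20 mm.
- rack: Wooden lid rack, fixed, 56 (x) x 256 (y) x 130 mm high. Origin: centre of its underside; z up. Front (-x) lip 8 mm thick, rising to 60 mm above the table; back (+x) of two level rails and end posts, 8 mm thick, rising to 130 mm; ends closed by cheeks 50 mm high. Between them one slot, open upward.
- rack_slot (a point): Centre of the slot's floor, 10 mm above the rack's origin; rack's axes. Slot 40 mm wide (x), 240 mm long (y). The lid stands here on its hooks, tab up, board along y: its origin is then 24 mm above the table, its grip point about 204 mm; it stands by itself or leans on the back (about 0.1 rad).
- pruners: Bystander: red-handled pruning shears, about 160 mm long, lying between chest and rack, nearer the robot
- twine: Bystander: short cork-coloured spool of twine, 48 mm across, 45 mm high, standing between chest and rack; origin at the centre of its underside
- bottle: Bystander: white plastic bottle, 64 mm across, 190 mm high, at the back of the table; origin at the centre of its underside
- pot: Bystander: terracotta pot, 110 mm across, 95 mm high, at the right of the table; origin at the centre of its underside
- jar: Bystander: glass jar with a metal cap, 72 mm across, 90 mm high, at the back of the table; origin at the centre of its underside
- brush: Bystander: hand brush lying at the left of the table

How it is judged:
By the outcome, as a careful person would: the job done as asked, in the order asked, and still so for the second after the job is handed in, with the robot touching nothing.
It also fails if it takes over 51 s, if anything falls off the work surface, if the arm or the gripper's body presses on something with over 40 N, if the wrist force passes 120 N, or if a joint passes its speed limit or range.

### The arm

A 6-joint arm with a two-finger parallel gripper is mounted at the origin on the work surface. World frame = base frame: x ahead of the robot, y to its left, z up, the work surface at z = 0. Lengths are in m, angles in rad, forces in N, time in s.
With the tool pointing down it reaches from about 0.275 to 0.875 m from the base axis. Payload 12.5 kg.
Tool frame: the origin (TCP) lies midway between the tips of the shut fingers; the grasp point (between the pads) lies 19 mm behind it; z points along the fingers, y is the line along which they close (so a half turn about z gives the same grasp; the last joint's range is limited). The gripper opens to 85 mm and grips with 20 to 120 N. Pads are 22 mm wide; open, the fingers measure 114 mm over their backs; the gripper's body (76 mm by 85 mm) begins 54 mm behind the grasp point. The pads swing forward as they close: fully open they stand 13 mm farther back than shut.
Start: joints at [-1.23, 0.351, 1.652, -0, 1.139, -0.085], TCP at [0.227, -0.501, 0.231] pointing down, gripper open.
Joint ranges: [-2.75, 2.75], [-0.79, 2.1], [0.01, 2.65], [-1.57, 4.71], [0.07, 3.14], [-2.87, 2.87]. Speed limits (rad/s): [2.22, 2.22, 2.79, 3.14, 3.14, 3.14].

### API

Orientations are given as a unit quaternion [x, y, z, w].
In Python, from workcell import sense, capture, close_job, spot_in gives the robot as it stands.
- The arm moves only by the tool apply_moves, never from a script. Its argument "commands" is a list of rows, each a list of 7 numbers: the shift along the tool's x, y, z in cm, then the turn, a rotation vector about the tool's x, y, z in degrees, then the closure, from 0 (fully open) to 1 (shut). A call has 1 to 10 rows; each row shifts and turns the commanded pose from where the row before left it, along the tool's axes as they then stand; what a row does not reach is not made up. A row lasts 1/12 s, in which the tool goes at most 41.7 mm and 7.16 degrees, less where a joint would pass 70% of its speed; a pose out of reach is approached as far as the arm can. A call is refused whole if a number of a shift passes 4.17 or a number of a turn 7.16, either way. A call with a gripper value outside its range is refused whole. The fingers move at their own pace and stop on an object; "grip_force" is the grip in N (left out, the last holds). Time passes only in rows, so rows that do not move let the fingers close. It gives the time, the measured TCP pose, the force, the opening and the grip force at its end, in the units of the state.
- sense(): the state, without advancing time (a new reading comes with each control period).
- capture(name): name is "scene" or "top"; returns a dict with "color" (480x640x3 uint8, red, green, blue), "depth" (480x640 float32, m along the optical axis (not along the pixel's ray), 0 where there is no reading), "vertical_fov" (degrees; the focal length in pixels is half the picture's height over the tangent of half this angle, whatever the lens; pixels are square), "cx", "cy" (the principal point, pixels), "R" (3x3) and "t" (3): a world point X has camera coordinates R X + t. Camera axes: x right, y down, z forward; pixel columns grow to the right and rows downward; lengths in m; the calibration is good to about 2 mm. A picture is of the moment at which its call begins.
- close_job(): hands the job in; it is judged then, once.
Trained networks look in a picture, given as the dict that the camera call returned (one of the last four; its "shot" number tells which), for a name from the list of things; names that differ only in an ending like _2 or _b are one class to them, and where a whole thing is asked for, a point or a joint stands for the part that bears it (a point fixed in the world has none). Each returns a list of dicts, best first, with "score" (0 to 1); they miss things now and then, are a little off and sometimes report something else, mostly with a low value. They report only what shows in the picture. A call takes as long as a camera call.
- spot_in(name, picture): "centre" ([column, row] as shares, 0 to 1, of the picture: columns of its width, rows of its height, amid what is visible of it).
The state is a dict: "time": time; "joints": joint angles; "joint_vel": joint speeds; "joint_torque": joint torques, N m; "tool_pos": TCP position; "orientation": TCP orientation; "wrist_force": force on the tool from outside, world axes, zero at the start; "ft_torque": the same for the moment, N m; "finger_gap": finger opening in m; "gripper_force": force on a finger pad.
Only numpy, scipy, OpenCV 4.12 (cv2) and the standard library are available. Lean on these libraries where they do the work, as an engineer would, in place of code of your own. Each camera call takes 0.05 s, during which the arm holds its last target. There are 200 camera calls.

## Working session

There is one attempt and no reset: what is moved stays moved. The work goes in short steps, Python scripts to look and compute and a tool call to move; the robot and the scene stay as the last step left them, time stands still between calls to the robot, and variables do not carry over. Pictures are saved under pics/ and viewed, at most 10 in all, crops included, and the job is handed in when it is done.

Besides the shell and the picture viewer there is one more tool, called after "Request:" as name(argument=value, ...) on one line, values as JSON. apply_moves: Moves the arm, as the interface text tells. Its arguments: {"type":"object","properties":{"commands":{"type":"array","items":{"type":"array","items":{"type":"number"}}},"grip_force":{"type":"number"}},"required":["commands"]}

```bash
mkdir -p pics
cat > h.py <<'E'
import numpy as np, cv2
from workcell import sense, capture, close_job, spot_in
def cloud(p):
    d=p["depth"];h,w=d.shape;f=h/2/np.tan(np.radians(p["vertical_fov"])/2)
    u,v=np.meshgrid(np.arange(w),np.arange(h))
    c=np.stack([(u-p["cx"])/f*d,(v-p["cy"])/f*d,d],-1)
    X=(c-np.array(p["t"]))@np.array(p["R"]); X[d<=0]=np.nan
    return X
E
python3 - <<'E'
from h import *
np.set_printoptions(precision=4,suppress=True)
s=sense();print(s["time"],s["tool_pos"],s["orientation"],s["finger_gap"])
for n in("scene","top"):
    p=capture(n);cv2.imwrite(f"pics/{n}0.png",p["color"][...,::-1]);X=cloud(p);np.save(n+"0.npy",X)
    print(n,p["t"],p["vertical_fov"])
    for o in("chest","lid","lid_grip","chest_pins","rack","rack_slot","pruners","twine","bottle","pot","jar","brush"):
        for r in spot_in(o,p)[:1]:
            u,v=int(r["centre"][0]*640),int(r["centre"][1]*480);print(o,round(r["score"],2),u,v,X[min(v,479),min(u,639)])
E
```

```text
0.0 [ 0.2271 -0.5006  0.2307] [ 0.9774  0.2113 -0.0001 -0.0006] 0.08521181736913737
scene [ 0.0896 -0.339   1.8259] 43.42602116189898
chest 0.61 249 252 [ 0.6264 -0.1521  0.1037]
lid 0.94 245 221 [ 0.5283 -0.1839  0.1007]
lid_grip 0.67 248 223 [ 0.5347 -0.1753  0.1017]
chest_pins 0.69 260 252 [ 0.6144 -0.1303  0.0947]
rack 0.69 410 261 [0.5209 0.2096 0.0214]
rack_slot 0.58 407 263 [0.5632 0.1996 0.059 ]
pruners 0.78 328 225 [0.4237 0.0002 0.0149]
twine 0.65 305 310 [ 0.7223 -0.0114  0.0458]
bottle 0.72 345 327 [0.8076 0.0813 0.1199]
pot 0.79 115 239 [ 0.6266 -0.4633  0.0951]
jar 0.79 274 328 [ 0.8078 -0.061   0.0866]
brush 0.7 524 273 [0.5106 0.4782 0.0143]
top [-0.004   0.5972  1.6331] 47.1465444570669
chest 0.53 389 232 [ 0.596 -0.171  0.096]
lid 0.85 390 260 [ 0.5164 -0.1747  0.0959]
chest_pins 0.69 387 230 [ 0.6037 -0.1691  0.0592]
rack 0.71 258 248 [0.5463 0.2124 0.0113]
rack_slot 0.65 258 250 [0.5404 0.2128 0.0066]
pruners 0.83 325 295 [ 0.4081  0.0091 -0.0056]
twine 0.72 333 195 [ 0.7117 -0.0104 -0.0053]
bottle 0.95 304 169 [0.7648 0.0721 0.1457]
pot 0.74 493 229 [ 0.6091 -0.4664  0.0984]
brush 0.68 167 263 [0.4971 0.4814 0.0214]
```

Run:
```python
import cv2
a=cv2.imread("pics/scene0.png")[150:380,190:500];cv2.imwrite("pics/sc.png",cv2.resize(a,(800,594)))
a=cv2.imread("pics/top0.png")[140:340,200:470];cv2.imwrite("pics/tc.png",cv2.resize(a,(800,592)))
```

```text
(no output)
```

View pics/sc.png

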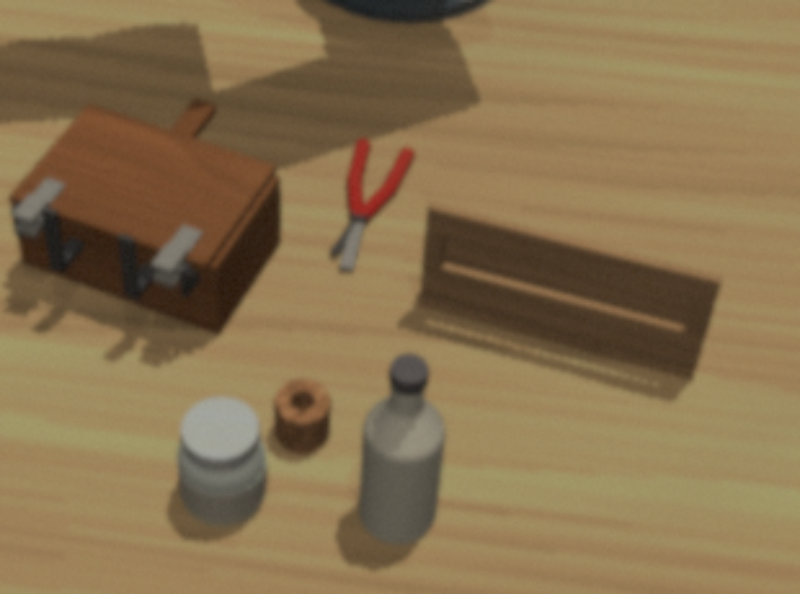

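View pics/tc.png

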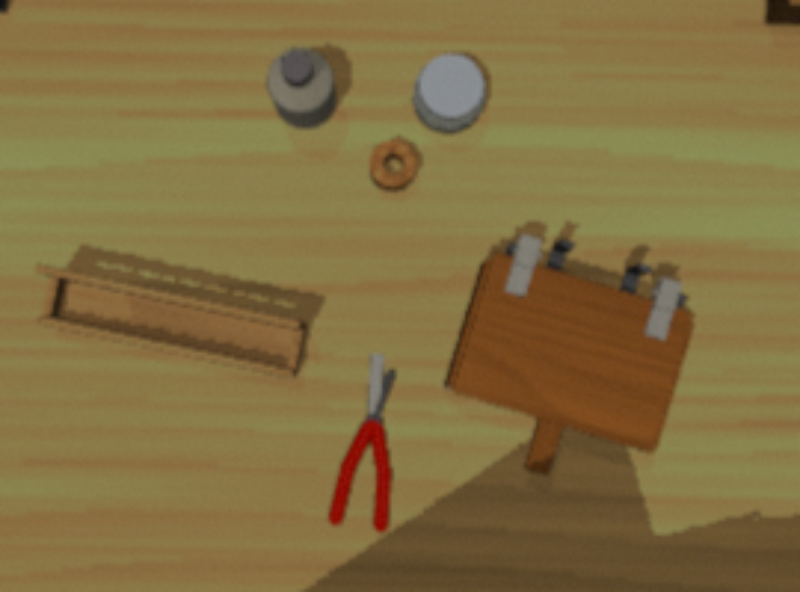

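Both pictures agree. In the top crop the chest (570,350) has its tab at the front at (543,450) and its hooks behind. The rack (175,320) is turned about the same way, with the high back on the far side. The pruners (375,440) and twine (395,163) lie between them. Next I fit poses.

Run:
```python
from h import *
np.set_printoptions(precision=4,suppress=True)
def rect(P):
    (c,(w,h),a)=cv2.minAreaRect((P*1000).astype(np.float32)); return np.round(c,1),np.round((w,h),1),round(a,2)
for n in("scene0","top0"):
    X=np.load(n+".npy");Z=X[...,2]
    print(n,"table z",np.nanmedian(Z[(abs(Z)<.02)]))
    box=lambda x0,x1,y0,y1,z0,z1:(X[...,0]>x0)&(X[...,0]<x1)&(X[...,1]>y0)&(X[...,1]<y1)&(Z>z0)&(Z<z1)
    m=box(.38,.72,-.32,-.03,.088,.112)
    mo=cv2.morphologyEx(m.astype(np.uint8),cv2.MORPH_OPEN,np.ones((13,13)))>0
    P=X[mo];print("lid",mo.sum(),np.nanmedian(P[:,2]),rect(P[:,:2]),P[:,:2].mean(0)*1000)
    t=m&~(cv2.dilate(mo.astype(np.uint8),np.ones((3,3)))>0)&(X[...,0]<.5)
    P=X[t];print("tab",t.sum(),P.mean(0)*1000,rect(P[:,:2]), P.min(0),P.max(0))
    for z0,z1 in((.045,.068),(.115,.14),(.003,.02),(.03,.14)):
        r=box(.42,.68,.05,.38,z0,z1)
        P=X[r]
        if len(P)>5: print("rack",z0,z1,len(P),P.mean(0)*1000,rect(P[:,:2]))
```

```text
scene0 table z -0.0005139582144503283
lid 3350 0.09954544685553074 (array([ 527.7, -187.7]), array([210.4, 163.1]), 69.86) [ 529.1971 -177.3778]
tab 266 [ 449.511  -154.0895   99.0192] (array([ 447.2, -168.2]), array([210. ,  91.6]), 85.8) [ 0.4025 -0.276   0.088 ] [ 0.4999 -0.0658  0.1072]
rack 0.045 0.068 866 [561.563  204.5014  53.6941] (array([547.6, 204.6]), array([254.6,  57.3]), 78.64)
rack 0.115 0.14 782 [568.9774 202.0919 124.3058] (array([567.2, 200.6]), array([255.2,  17.9]), 78.66)
rack 0.003 0.02 966 [566.8076 205.3588  10.0458] (array([551.1, 215.3]), array([256.8, 328.2]), 0.19)
rack 0.03 0.14 3252 [561.1812 203.5012  76.5022] (array([546.1, 204.4]), array([256.2,  60.8]), 78.76)
top0 table z 0.0012427291468287882
lid 3168 0.10087620637684525 (array([ 519.6, -184.6]), array([208.3, 141.2]), 73.61) [ 519.2013 -181.6404]
tab 248 [ 436.8059 -168.6524  100.9234] (array([ 436.8, -158.4]), array([208.5,  66.3]), 73.0) [ 0.403  -0.2663  0.0881] [ 0.4977 -0.0645  0.1102]
rack 0.045 0.068 327 [526.7903 214.0634  58.1354] (array([538.5, 207.9]), array([256.4,  48.2]), 78.82)
rack 0.115 0.14 267 [565.5771 201.408  130.6427] (array([565.7, 202.3]), array([255.1,   8. ]), 78.82)
rack 0.003 0.02 3569 [548.678  216.6234   7.2651] (array([549.9, 214.9]), array([329.7, 259.8]), 89.89)
rack 0.03 0.14 636 [543.5043 207.0912  88.2467] (array([542.3, 207.1]), array([256.5,  55.9]), 78.82)
```

Run:
```python
from h import *
from scipy.optimize import minimize
for n in("scene","top"):
    p=capture(n);X=cloud(p);Z=X[...,2]
    m=((X[...,0]>.38)&(X[...,0]<.72)&(X[...,1]>-.34)&(X[...,1]<-.03)&(Z>.092)&(Z<.112)).astype(np.uint8)
    f=240/np.tan(np.radians(p["vertical_fov"])/2);S=4
    big=cv2.resize(m*255,None,fx=S,fy=S,interpolation=cv2.INTER_LINEAR)>127
    R=np.array(p["R"]);t=np.array(p["t"])
    def ren(q):
        x,y,a=q[0]/1e3,q[1]/1e3,q[2]/100
        I=np.zeros(big.shape,np.uint8)
        for x0,x1,y0,y1,z in((-.15,-.009,-.1,.1,.1),(-.2,-.15,-.012,.012,.101),(-.03,.014,.06,.08,.106),(-.03,.014,-.08,-.06,.106)):
            C=np.array([[x0,y0],[x1,y0],[x1,y1],[x0,y1]])
            W=np.c_[x+C[:,0]*np.cos(a)-C[:,1]*np.sin(a),y+C[:,0]*np.sin(a)+C[:,1]*np.cos(a),np.full(4,z)]
            c=W@R.T+t;uv=c[:,:2]/c[:,2:]*f+[p["cx"]+.5,p["cy"]+.5]
            cv2.fillPoly(I,[np.round(uv*S*16-8).astype(np.int32)],1,shift=4)
        return I>0
    def cost(q): r=ren(q);return (r^big).sum()/big.sum()
    best=min((minimize(cost,[597+dx,-205,a],method="Nelder-Mead",options=dict(initial_simplex=[[597+dx,-205,a],[612+dx,-205,a],[597+dx,-190,a],[597+dx,-205,a+8]])) for dx in(-5,5) for a in(-24,-30)),key=lambda r:r.fun)
    x,y,a=best.x;a/=100
    print(n,best.x,best.fun,"yaw deg",np.degrees(a),"grip",x-180*np.cos(a),y-180*np.sin(a))
```

```text
scene [ 599.82612207 -206.46706863  -28.98852359] 0.0718441844796962 yaw deg -16.60920056240026 grip 427.3363185483043 -155.01546339970395
top [ 596.03072568 -205.4648764   -28.42962768] 0.04581224489795918 yaw deg -16.288976794403148 grip 423.25605671411193 -154.97810819379777
```

Request:
apply_moves(commands=[[3.23,-2.33,0,0,0,0,0],[3.23,-2.33,0,0,0,0,0],[3.23,-2.33,0,0,0,0,0],[3.23,-2.33,0,0,0,0,0],[3.23,-2.33,0,0,0,0,0],[3.23,-2.33,0,0,0,0,0],[3.23,-2.33,0,0,0,0,0],[3.23,-2.33,0,0,0,0,0],[3.23,-2.33,0,0,0,0,0],[3.23,-2.33,0,0,0,0,0]], grip_force=45)

```text
time: 2.23
tool_pos: [0.4258, -0.1534, 0.2316]
orientation: [0.977, 0.211, 0.0, 0.0]
wrist_force: [1.4, -0.9, 0.2]
finger_gap: 0.0854
gripper_force: 0.0
```

Request:
apply_moves(commands=[[0,0,1,0,0,6.8,0],[0,0,1,0,0,6.8,0],[0,0,1,0,0,6.8,0],[0,0,1,0,0,6.8,0],[0,0,1,0,0,6.8,0],[0,0,1,0,0,6.8,0],[0,0,0,0,0,0,0],[0,0,0,0,0,0,0]])

```text
time: 2.9
tool_pos: [0.425, -0.1552, 0.1713]
orientation: [0.99, -0.141, -0.0, -0.0]
wrist_force: [-0.1, 1.0, 0.7]
finger_gap: 0.0855
gripper_force: 0.0
```

```bash
cat >> h.py <<'E'
from scipy.spatial.transform import Rotation as Ro
def delta(target,yaw):
    s=sense();R=Ro.from_quat(s["orientation"]);T=Ro.from_euler("ZX",[yaw,180],degrees=True)
    return s,np.round(R.inv().apply(np.array(target)-s["tool_pos"])*100,2),np.round((R.inv()*T).as_rotvec(degrees=True),2)
E
python3 - <<'E'
from h import *
s,d,r=delta([.4250,-.155,.076],-16.4);print(s["time"],s["tool_pos"],s["joints"],s["wrist_force"],d,r)
E
```

```text
2.9 [ 0.42500919 -0.15520628  0.17126383] [-4.53096109e-01  2.55821281e-01  1.95460797e+00  1.40017700e-05
  9.31919013e-01  1.40027474e+00] [-0.09872762  0.99835301  0.73715943] [ 0.   -0.02  9.53] [-0.01  0.04  0.21]
```

Request:
apply_moves(commands=[[0,0,1.5,0,0,0,0],[0,0,1.5,0,0,0,0],[0,0,1.5,0,0,0,0],[0,0,1.5,0,0,0,0],[0,0,1.5,0,0,0,0.2],[0,0,1.0,0,0,0,0.4],[0,0,0.65,0,0,0,0.5],[0,0,0.35,0,0,0,0.6],[0,0,0,0,0,0,0.6],[0,0,0,0,0,0,0.6]])

```text
time: 3.73
tool_pos: [0.4254, -0.1554, 0.0768]
orientation: [0.99, -0.142, 0.0, 0.0]
wrist_force: [-0.1, 0.1, 0.7]
finger_gap: 0.0343
gripper_force: 0.0
```

Request:
apply_moves(commands=[[0,0,0,0,0,0,0.7],[0,0,0,0,0,0,0.8],[0,0,0,0,0,0,0.9],[0,0,0,0,0,0,1],[0,0,0,0,0,0,1],[0,0,0,0,0,0,1]])

```text
time: 4.23
tool_pos: [0.4255, -0.1556, 0.0771]
orientation: [0.99, -0.143, 0.001, 0.0]
wrist_force: [-1.1, -0.9, 6.5]
finger_gap: 0.0233
gripper_force: 46.7
```

Run:
```python
from h import *
s,d,r=delta([.4250,-.155,.076],-16.4);print(s["time"],s["wrist_force"],s["finger_gap"],s["gripper_force"],d,r)
p=capture("top");cv2.imwrite("pics/g1.png",cv2.resize(p["color"][200:320,320:460,::-1],(700,600)))
# arc rows
th=np.radians(np.linspace(0,90,25));q=np.c_[-180*np.cos(th),-180*np.sin(th)]/10
print(np.diff(q,axis=0).round(2).tolist())
```

```text
4.2333 [-1.12394251 -0.90217403  6.53485138] 0.023269765750063513 46.73146963119507 [-0.07 -0.04  0.11] [ 0.02 -0.08 -0.  ]
[[0.04, -1.18], [0.12, -1.17], [0.19, -1.16], [0.27, -1.15], [0.34, -1.13], [0.41, -1.1], [0.49, -1.07], [0.56, -1.04], [0.62, -1.0], [0.69, -0.96], [0.75, -0.91], [0.81, -0.86], [0.86, -0.81], [0.91, -0.75], [0.96, -0.69], [1.0, -0.62], [1.04, -0.56], [1.07, -0.49], [1.1, -0.41], [1.13, -0.34], [1.15, -0.27], [1.16, -0.19], [1.17, -0.12], [1.18, -0.04]]
```

View pics/g1.png

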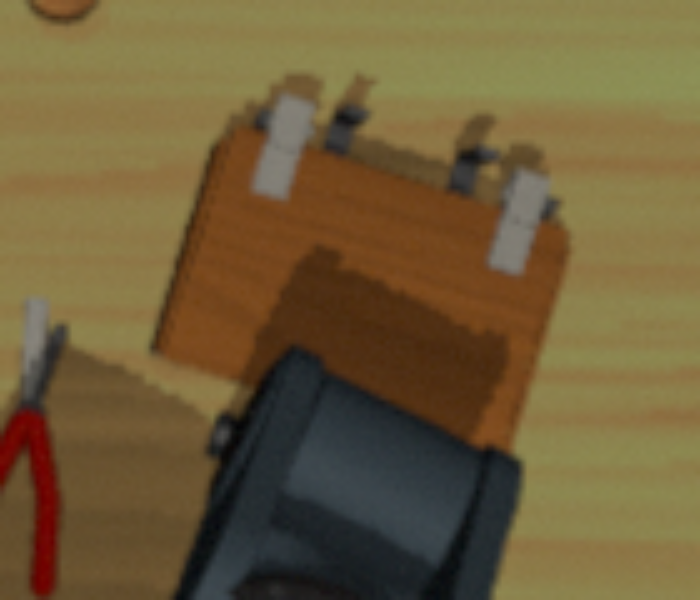

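The gripper sits on the tab, aligned with the lid (gap 23 mm). Next is the arc.

Request:
apply_moves(commands=[[0.04,0,-1.18,0,0,0,1],[0.12,0,-1.17,0,0,0,1],[0.19,0,-1.16,0,0,0,1],[0.27,0,-1.15,0,0,0,1],[0.34,0,-1.13,0,0,0,1],[0.41,0,-1.1,0,0,0,1],[0.49,0,-1.07,0,0,0,1],[0.56,0,-1.04,0,0,0,1]])

```text
time: 4.95
tool_pos: [0.4478, -0.1618, 0.1667]
orientation: [0.99, -0.143, -0.001, -0.0]
wrist_force: [0.1, 0.9, -5.3]
finger_gap: 0.0229
gripper_force: 45.8
```

Run:
```python
from h import *
a=np.radians(-16.4);e=np.array([np.cos(a),np.sin(a),0])
g=np.array([.5975,-.206,.095])+.18*(-np.cos(np.pi/6)*e+[0,0,np.sin(np.pi/6)])
s,d,r=delta(g-[0,0,.019],-16.4);print(s["time"],s["wrist_force"],s["ft_torque"],s["finger_gap"],s["gripper_force"],d,r)
p=capture("scene");cv2.imwrite("pics/a1.png",cv2.resize(p["color"][150:290,170:330,::-1],(680,595)))
```

```text
4.95 [ 0.13091659  0.90729016 -5.337506  ] [ 0.17176717  0.45234495 -0.04812835] 0.02289756946888875 45.840709805488586 [0.02 0.01 0.07] [-0.01  0.08  0.01]
```

View pics/a1.png

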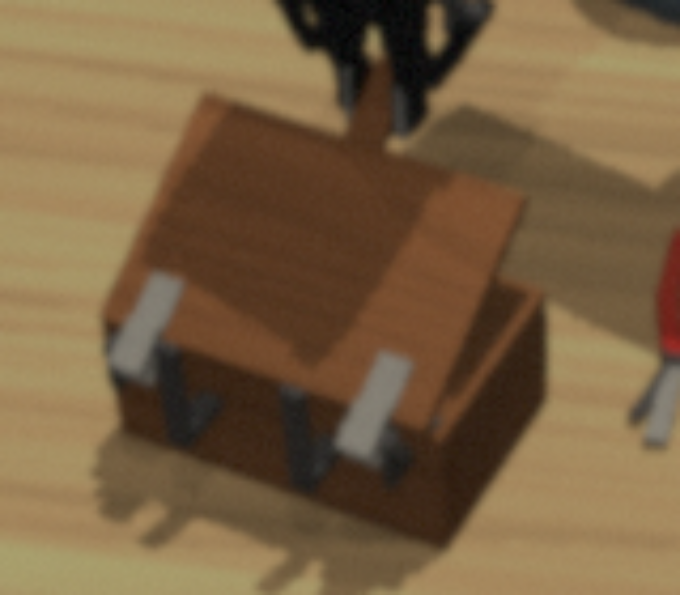

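The lid is up about 30°, held by its tab at (375,100), with the hooks still on the pins. Forces are small, so I carry on.

Request:
apply_moves(commands=[[0.62,0,-1.0,0,0,0,1],[0.69,0,-0.96,0,0,0,1],[0.75,0,-0.91,0,0,0,1],[0.81,0,-0.86,0,0,0,1],[0.86,0,-0.81,0,0,0,1],[0.91,0,-0.75,0,0,0,1],[0.96,0,-0.69,0,0,0,1],[1.0,0,-0.62,0,0,0,1]])

```text
time: 5.67
tool_pos: [0.511, -0.1804, 0.2317]
orientation: [0.99, -0.143, -0.001, -0.0]
wrist_force: [-0.5, -0.4, -7.2]
finger_gap: 0.0234
gripper_force: 49.7
```

Request:
apply_moves(commands=[[1.04,0,-0.56,0,0,0,1],[1.07,0,-0.49,0,0,0,1],[1.1,0,-0.41,0,0,0,1],[1.13,0,-0.34,0,0,0,1],[1.15,0,-0.27,0,0,0,1],[1.16,0,-0.19,0,0,0,1],[1.17,0,-0.12,0,0,0,1],[1.18,0,-0.04,0,0,0,1],[0,0,0,0,0,0,1]])

```text
time: 6.42
tool_pos: [0.5982, -0.2061, 0.2552]
orientation: [0.99, -0.143, -0.001, -0.0]
wrist_force: [-1.7, 0.9, -3.5]
finger_gap: 0.023
gripper_force: 54.5
```

Run:
```python
from h import *
np.set_printoptions(precision=4,suppress=True)
s,d,r=delta([.5975,-.206,.256],-16.4);print(s["time"],s["tool_pos"],s["wrist_force"],s["ft_torque"],s["finger_gap"],d,r)
a=np.radians(-16.4);e=np.array([np.cos(a),np.sin(a)]);n=np.array([-e[1],e[0]])
p=capture("scene");cv2.imwrite("pics/a2.png",cv2.resize(p["color"][100:290,150:360,::-1],(660,597)))
X=cloud(p);D=X[...,:2]-[.5975,-.206];u=D@e;v=D@n;Z=X[...,2]
for z in np.arange(.11,.25,.02):
    m=(abs(u)<.07)&(abs(v)<.095)&(abs(v)>.045)&(abs(Z-z)<.01);print(z.round(2),m.sum(),np.median(u[m])*1000 if m.any() else 0)
```

```text
6.4167 [ 0.5982 -0.2061  0.2552] [-1.6701  0.8964 -3.5373] [ 0.1335  0.5272 -0.0953] 0.02300550678036996 [-0.07  0.01 -0.08] [-0.02  0.14  0.01]
0.11 225 6.623998158108779
0.13 253 5.118133579735317
0.15 269 3.844877465974141
0.17 268 2.4312432331563265
0.19 270 1.545782629579029
0.21 280 0.7678934970773276
0.23 294 -0.18873236377970268
0.25 234 -2.868282265060081
```

View pics/a2.png

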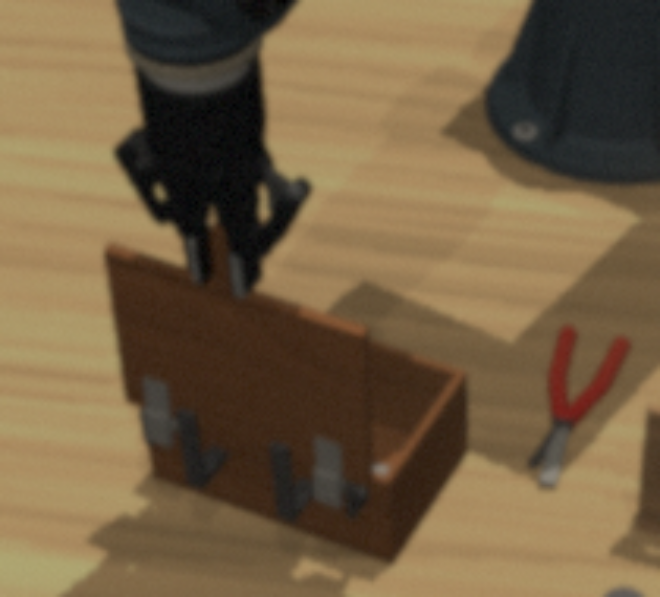

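The lid is nearly upright and still on the pins. The depth slices put it about 3° short of vertical, so I bring it a bit further.

Request:
apply_moves(commands=[[0.3,0,0,0,0,0,1],[0.3,0,0,0,0,0,1],[0.2,0,0,0,0,0,1],[0,0,0,0,0,0,1],[0,0,0,0,0,0,1]])

```text
time: 6.88
tool_pos: [0.6054, -0.2083, 0.2563]
orientation: [0.99, -0.143, -0.0, -0.0]
wrist_force: [-3.0, 1.2, -4.9]
finger_gap: 0.0231
gripper_force: 54.4
```

```bash
cat > tilt.py <<'E'
from h import *
import sys
def tilt(o,yaw,zs,pics=("scene","top")):
    a=np.radians(yaw);e=np.array([np.cos(a),np.sin(a)]);n=np.array([-e[1],e[0]])
    for c in pics:
        p=capture(c);X=cloud(p);D=X[...,:2]-np.array(o);u=D@e;v=D@n;Z=X[...,2]
        m=(abs(u)<.05)&(abs(v)<.09)&(abs(v)>.025)&(Z>zs[0])&(Z<zs[1])
        A=np.c_[Z[m],v[m],np.ones(m.sum())];w=np.ones(m.sum(),bool)
        for _ in range(6):
            k=np.linalg.lstsq(A[w],u[m][w],rcond=None)[0];r=abs(A@k-u[m]);w=r<.005
        print(c,w.sum(),"du/dz",k[0].round(4),"yawerr",k[1].round(4),"u at zlo",(k[0]*zs[0]+k[2])*1000,"vmid",(v[m][w].min()+v[m][w].max())*500)
    return p
E
python3 - <<'E'
from tilt import *
s=sense();print(s["time"],s["tool_pos"],s["wrist_force"],s["ft_torque"])
tilt((.5975,-.206),-16.4,(.115,.235))
E
```

```text
6.8833 [ 0.60542398 -0.20828363  0.25633358] [-3.03078419  1.23780657 -4.93770173] [0.3414328  0.90176918 0.07845065]
scene 1972 du/dz -0.0128 yawerr -0.0006 u at zlo 6.452928111486873 vmid 0.09242348334749517
top 63 du/dz -0.0399 yawerr 0.0203 u at zlo -4.910831768045232 vmid 1.3368729053644808
```

Request:
apply_moves(commands=[[0.2,0,0,0,0,0,1],[0,0,-0.5,0,0,0,1],[0,0,-0.7,0,0,0,1],[0,0,-0.7,0,0,0,1],[0,0,-0.7,0,0,0,1],[0,0,-0.7,0,0,0,1],[0,0,0,0,0,0,1]])

```text
time: 7.57
tool_pos: [0.6085, -0.2094, 0.2922]
orientation: [0.99, -0.143, 0.002, 0.001]
wrist_force: [-0.3, -0.2, -2.8]
finger_gap: 0.0233
gripper_force: 54.5
```

Run:
```python
from tilt import *
s=sense();print(s["time"],s["tool_pos"],s["wrist_force"],s["ft_torque"],s["finger_gap"])
p=tilt((.5975,-.206),-16.4,(.148,.265),("scene",))
cv2.imwrite("pics/a3.png",cv2.resize(p["color"][100:290,150:360,::-1],(660,597)))
```

```text
7.5667 [ 0.60850026 -0.20935828  0.29218491] [-0.27452835 -0.23487808 -2.75538028] [-0.01852118 -0.01012217 -0.04631902] 0.023302124942654132
scene 2070 du/dz -0.017 yawerr 0.0002 u at zlo 10.504547046593958 vmid 0.02414312890093584
```

View pics/a3.png

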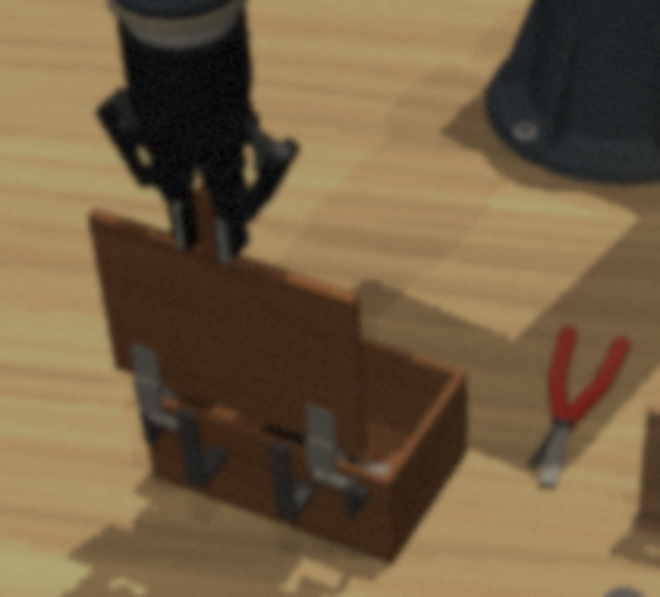

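The lid is free of the pins and hangs vertical, weighing about 2.8 N. I lift it more, then carry it to in front of the rack.

Request:
apply_moves(commands=[[0,0,-1.0,0,0,0,1],[0,0,-1.0,0,0,0,1],[-0.3,-0.4,-0.8,0,0,0,1],[-0.7,-1.0,0,0,0,0,1],[-1.0,-1.4,0,0,0,0,1],[-1.3,-1.86,0,0,0,0,1],[-1.3,-1.86,0,0,0,0,1],[-1.3,-1.86,0,0,0,0,1],[-1.3,-1.86,0,0,0,0,1],[-1.3,-1.86,0,0,0,0,1]])

```text
time: 8.45
tool_pos: [0.5592, -0.067, 0.3176]
orientation: [0.99, -0.143, 0.0, -0.0]
wrist_force: [0.3, 0.8, -3.3]
finger_gap: 0.0234
gripper_force: 54.5
```

Request:
apply_moves(commands=[[-1.3,-1.86,0,0,0,0,1],[-1.3,-1.86,0,0,0,0,1],[-1.3,-1.86,0,0,0,0,1],[-1.3,-1.86,0,0,0,0,1],[-1.3,-1.86,0,0,0,0,1],[-1.3,-1.86,0,0,0,0,1],[-1.3,-1.86,0,0,0,0,1],[-1.3,-1.86,0,0,0,0,1],[-1.3,-1.86,0,0,0,0,1],[-1.3,-1.86,0,0,0,0,1]])

```text
time: 9.28
tool_pos: [0.4867, 0.1478, 0.3176]
orientation: [0.99, -0.142, 0.0, -0.0]
wrist_force: [0.0, 0.7, -3.8]
finger_gap: 0.0234
gripper_force: 54.5
```

Request:
apply_moves(commands=[[-1.3,-1.86,0,0,0,0,1],[-1.3,-1.86,0,0,0,0,1],[-1.0,-1.4,0,0,0,-1.5,1],[-0.6,-0.8,0,0,0,-1.5,1],[-0.3,-0.4,0,0,0,-1.2,1],[0,0,0,0,0,-1.0,1],[0,0,0,0,0,0,1],[0,0,0,0,0,0,1],[0,0,0,0,0,0,1]])

```text
time: 10.03
tool_pos: [0.4625, 0.2187, 0.3175]
orientation: [0.995, -0.098, 0.0, 0.0]
wrist_force: [-0.1, -0.1, -4.3]
finger_gap: 0.0229
gripper_force: 54.5
```

Run:
```python
from tilt import *
np.set_printoptions(precision=4,suppress=True)
s,d,r=delta([.550,.205,.32],-11.2);print(s["time"],s["tool_pos"],s["wrist_force"],s["ft_torque"],s["finger_gap"],d,r)
tilt(s["tool_pos"][:2],-11.2,(.18,.29),("scene",))
p=tilt(s["tool_pos"][:2],-11.2,(.18,.29),("scene",))
# rack back rail face top in scene frame: points near z .12-.128
X=cloud(p);a=np.radians(-11.2);e=np.array([np.cos(a),np.sin(a)]);D=X[...,:2]-[.543,.2065];u=D@e;v=D@np.array([-e[1],e[0]]);Z=X[...,2]
for z in(.07,.09,.11,.12,.13):
    m=(abs(Z-z)<.004)&(abs(u)<.05)&(abs(v)<.12);print(z,m.sum(),np.percentile(u[m],[5,50,95])*1000 if m.any() else 0)
cv2.imwrite("pics/a4.png",cv2.resize(p["color"][100:310,300:520,::-1],(628,600)))
```

```text
10.0333 [0.4625 0.2187 0.3175] [-0.098  -0.1335 -4.3238] [0.0804 0.0024 0.0183] 0.022904277720293697 [ 8.85 -0.37 -0.25] [ 0.01 -0.   -0.08]
scene 2332 du/dz -0.0151 yawerr 0.0021 u at zlo -1.4781122678038963 vmid 0.02237968663835327
scene 2321 du/dz -0.0113 yawerr 0.0025 u at zlo -1.6908902223940232 vmid 0.0012285763004576955
0.07 22 [24.2284 26.9777 30.5824]
0.09 26 [24.9578 26.3902 29.6669]
0.11 287 [24.1853 27.478  30.5218]
0.12 281 [24.0191 27.329  30.5933]
0.13 335 [20.5986 25.5923 29.9594]
```

View pics/a4.png

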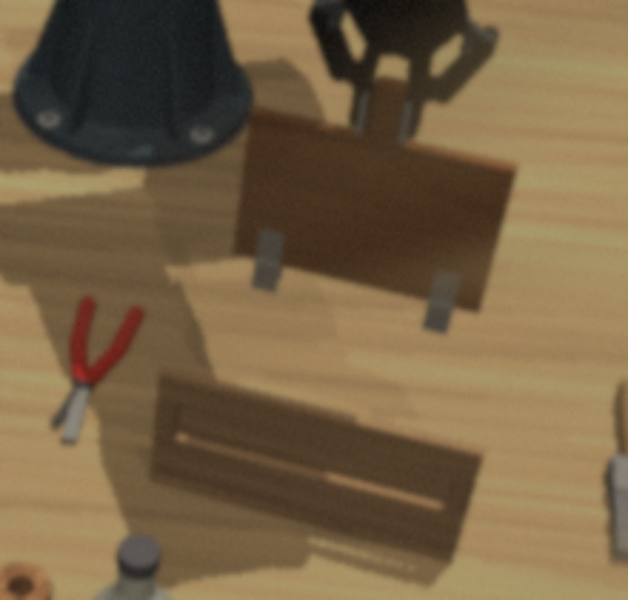

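The lid hangs square in front of the rack, roughly parallel to it. Next it goes over the lip and partway down.

Request:
apply_moves(commands=[[0.5,-0.1,0,0,0,0,1],[1.2,-0.1,0,0,0,0,1],[1.7,-0.1,0,0,0,0,1],[1.8,-0.07,0,0,0,0,1],[1.7,0,0,0,0,0,1],[1.2,0,0,0,0,0,1],[0.6,0,0,0,0,0,1],[0.15,0,0,0,0,0,1],[0,0,0,0,0,0,1],[0,0,0,0,0,0,1]])

```text
time: 10.97
tool_pos: [0.5493, 0.2059, 0.3175]
orientation: [0.995, -0.098, -0.0, 0.0]
wrist_force: [-0.6, 0.1, -2.8]
finger_gap: 0.0232
gripper_force: 54.5
```

Request:
apply_moves(commands=[[0,0,0.5,0,0,0,1],[0,0,1.0,0,0,0,1],[0,0,1.0,0,0,0,1],[0,0,1.0,0,0,0,1],[0,0,1.0,0,0,0,1],[0,0,1.0,0,0,0,1],[0,0,0.5,0,0,0,1],[0,0,0,0,0,0,1],[0,0,0,0,0,0,1]])

```text
time: 11.72
tool_pos: [0.5498, 0.2058, 0.2574]
orientation: [0.995, -0.098, -0.0, 0.0]
wrist_force: [0.1, -0.1, -3.4]
finger_gap: 0.023
gripper_force: 54.4
```

Run:
```python
from tilt import *
np.set_printoptions(precision=4,suppress=True)
s,d,r=delta([.550,.205,.185],-11.2);print(s["time"],s["tool_pos"],s["wrist_force"],s["ft_torque"],s["finger_gap"],d,r)
p=tilt([.543,.2065],-11.2,(.14,.22),("scene",))
cv2.imwrite("pics/a5.png",cv2.resize(p["color"][140:340,310:520,::-1],(630,600)))
```

```text
11.7167 [0.5498 0.2058 0.2574] [ 0.1088 -0.1056 -3.4309] [ 0.037  -0.0167 -0.0213] 0.02301182922214156 [0.04 0.08 7.24] [ 0.01  0.01 -0.  ]
scene 1642 du/dz -0.0084 yawerr -0.0016 u at zlo 4.706261034712481 vmid 0.025740676833287124
```

View pics/a5.png

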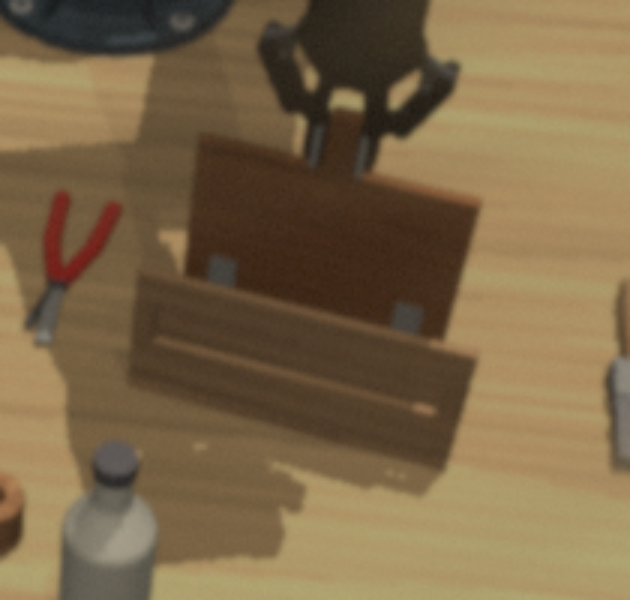

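The lid is centred over the slot (face at +4.7 mm, so mid thickness is about 0). Lowering.

Request:
apply_moves(commands=[[0,0,0.5,0,0,0,1],[0,0,0.8,0,0,0,1],[0,0,0.8,0,0,0,1],[0,0,0.8,0,0,0,1],[0,0,0.8,0,0,0,1],[0,0,0.8,0,0,0,1],[0,0,0.8,0,0,0,1],[0,0,0.6,0,0,0,1],[0,0,0.5,0,0,0,1],[0,0,0.3,0,0,0,1]])

```text
time: 12.6
tool_pos: [0.5496, 0.2058, 0.1897]
orientation: [0.995, -0.098, -0.0, 0.0]
wrist_force: [0.1, 0.6, -3.0]
finger_gap: 0.0233
gripper_force: 54.5
```

Request:
apply_moves(commands=[[0,0,0.15,0,0,0,1],[0,0,0.15,0,0,0,1],[0,0,0.15,0,0,0,1],[0,0,0,0,0,0,1]])

```text
time: 12.93
tool_pos: [0.5498, 0.2058, 0.186]
orientation: [0.995, -0.098, 0.0, -0.0]
wrist_force: [-0.3, -0.2, -2.7]
finger_gap: 0.0231
gripper_force: 54.5
```

Request:
apply_moves(commands=[[0,0,0.1,0,0,0,1],[0,0,0.1,0,0,0,1],[0,0,0.05,0,0,0,1],[0,0,0,0,0,0,1]])

```text
time: 13.27
tool_pos: [0.5497, 0.2058, 0.1834]
orientation: [0.995, -0.098, -0.0, 0.0]
wrist_force: [0.0, -0.6, -4.5]
finger_gap: 0.0229
gripper_force: 54.5
```

Request:
apply_moves(commands=[[0,0,0.1,0,0,0,1],[0,0,0.1,0,0,0,1],[0,0,0.05,0,0,0,1],[0,0,0,0,0,0,1]])

```text
time: 13.6
tool_pos: [0.5504, 0.2058, 0.1822]
orientation: [0.995, -0.098, 0.001, -0.0]
wrist_force: [-0.6, -2.0, 6.7]
finger_gap: 0.0231
gripper_force: 55.8
```

Run:
```python
from tilt import *
s=sense();print(s["tool_pos"],s["wrist_force"],s["ft_torque"])
p=tilt([.543,.2065],-11.2,(.135,.155),("scene",))
X=cloud(p);a=np.radians(-11.2);e=np.array([np.cos(a),np.sin(a)]);D=X[...,:2]-[.543,.2065];u=D@e;v=D@np.array([-e[1],e[0]]);Z=X[...,2]
m=(abs(u)<.03)&(abs(abs(v)-.07)<.02)&(Z>.13);print("board top z",np.percentile(Z[m],[90,97,99]))
```

```text
[0.55035407 0.20578608 0.18224076] [-0.6381738  -1.98004277  6.65383984] [-0.24782393  0.45728634 -0.00093636]
scene 375 du/dz -0.0153 yawerr 0.0029 u at zlo 4.777358008183555 vmid -0.06778432222308284
board top z [0.51579174 0.52838621 0.53245655]
```

The lid is on the floor of the slot: the force flipped to +6.7 N. I ease off the preload and release gently.

Request:
apply_moves(commands=[[0,0,-0.1,0,0,0,1],[0,0,0,0,0,0,1],[0,0,0,0,0,0,0.7],[0,0,0,0,0,0,0.65],[0,0,0,0,0,0,0.6],[0,0,0,0,0,0,0.5],[0,0,0,0,0,0,0.4],[0,0,0,0,0,0,0.3],[0,0,0,0,0,0,0.3],[0,0,0,0,0,0,0.3]], grip_force=20)

```text
time: 14.48
tool_pos: [0.5497, 0.2058, 0.182]
orientation: [0.995, -0.098, 0.0, 0.0]
wrist_force: [-0.1, 0.6, -0.2]
finger_gap: 0.0597
gripper_force: 0.0
```

Run:
```python
from tilt import *
s=sense();print(s["tool_pos"],s["wrist_force"],s["finger_gap"])
tilt([.543,.2065],-11.2,(.135,.17),("scene",))
```

```text
[0.54974585 0.20581407 0.18200851] [-0.14582584  0.64478779 -0.21612441] 0.05974754605688372
scene 684 du/dz -0.0011 yawerr -0.0002 u at zlo 5.126258794444506 vmid -0.01108948059478504
```

It stands vertical by itself. Retreat straight up.

Request:
apply_moves(commands=[[0,0,-0.5,0,0,0,0.3],[0,0,-1.0,0,0,0,0.3],[0,0,-1.5,0,0,0,0.3],[0,0,-2.0,0,0,0,0.3],[0,0,-2.5,0,0,0,0.3],[0,0,-2.5,0,0,0,0.3],[0,0,-2.0,0,0,0,0.3],[-2.5,0,-1,0,0,0,0.3],[-2.5,0,0,0,0,0,0.3],[0,0,0,0,0,0,0.3]])

```text
time: 15.37
tool_pos: [0.4981, 0.2162, 0.3141]
orientation: [0.995, -0.097, 0.001, -0.001]
wrist_force: [-0.3, 0.4, -0.3]
finger_gap: 0.0596
gripper_force: 0.0
```

Run:
```python
from tilt import *
s=sense();print(s["time"],s["tool_pos"],s["wrist_force"])
p=tilt([.543,.2065],-11.2,(.135,.17),("scene",))
cv2.imwrite("pics/a6.png",cv2.resize(p["color"][120:370,190:520,::-1],(792,600)))
```

```text
15.3667 [0.49813971 0.21623714 0.31405006] [-0.29692359  0.35004934 -0.32105775]
scene 670 du/dz 0.0007 yawerr 0.0005 u at zlo 5.594032877932419 vmid -0.0014558101697620396
```

View pics/a6.png

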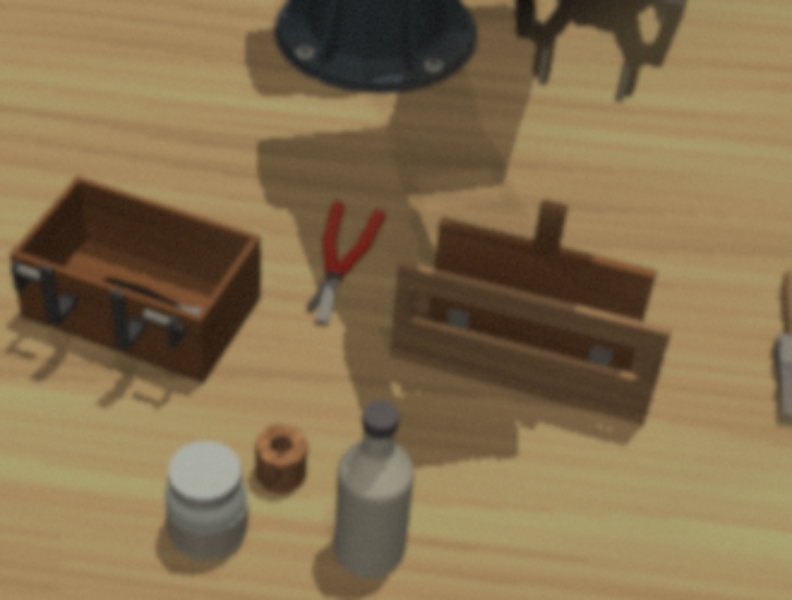

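The lid stands in the slot at (540,275), tab up and upright. The chest is open, the bystanders have not moved, and the gripper is clear.

```bash
python3 -c "from h import *; print(close_job())"
```

```text
the job is handed in; nothing more can be done
None
```

The lid is off the chest and stands fully down in the rack slot, tab up and released; nothing else looked moved in the last picture, and the job was handed in at about 15 s.

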